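# Lock a bottle into its transport caddy

## Robot

A 7-joint arm with a two-finger parallel gripper is mounted at the origin on the work surface; the furniture and walls round the work are solid. World frame = base frame: x ahead of the robot, y to its left, z up, the work surface at z = 0. Lengths are in m, angles in rad, forces in N, time in s.
With the tool pointing down it reaches from about 0.35 to 0.9 m from the base axis. Payload 7.2 kg.
Tool frame: the origin (TCP) lies midway between the tips of the shut fingers; the grasp point (between the pads) lies 19 mm behind it; z points along the fingers, y is the line along which they close (so a half turn about z gives the same grasp; the last joint's range is limited). The gripper opens to 88 mm and grips with 3 to 60 N. Pads are 20 mm wide; open, the fingers measure 115 mm over their backs; the gripper's body (75 mm by 178 mm) begins 61 mm behind the grasp point.
Start: joints at [1.163, 0.411, -0.013, 1.596, 0.006, 1.134, -0.082], TCP at [0.208, -0.589, 0.223] pointing down, gripper open.
Joint ranges: [-2.95, 2.95], [-0.29, 1.99], [-1.47, 1.44], [0.14, 2.54], [-1.03, 4.17], [0.13, 1.85], [-2.86, 2.86]. Speed limits (rad/s): [2.39, 2.39, 3.01, 3.01, 3.14, 3.14, 3.14].

## Interface

Orientations are given as a 3x3 rotation matrix whose columns are the frame's x, y, z axes.
In Python, from workcell import env gives the robot as it stands.
- The arm moves only by the shell command python3 -m crank 'ROWS' [FORCE]. ROWS is JSON, one flat list of numbers, 7 for each row, row after row: the finger opening in mm, from 0 to 87.8, then the shift along the world's x, y, z in mm, then the turn, a rotation vector about the world's x, y, z in degrees. In form: [claw, tx, ty, tz, wx, wy, wz, claw, tx, ty, tz, wx, wy, wz, ...]. A call has 1 to 20 rows; each row shifts and turns the commanded pose from where the row before left it; what a row does not reach is not made up. A row lasts 1/12 s, in which the tool goes at most 41.7 mm and 7.16 degrees, less where a joint would pass 70% of its speed; a pose out of reach is approached as far as the arm can. A call is refused whole if a number of a shift passes 41.7 or a number of a turn 7.16, either way. A call with a gripper value outside its range is refused whole. The fingers move at their own pace and stop on an object; FORCE is the grip in N (left out, the last holds). Time passes only in rows, so rows that do not move let the fingers close. It gives the time, the measured TCP pose, the force, the opening and the grip force at its end, in the units of the state.
- env.get_state(): the state, without advancing time (a new reading comes with each control period).
- env.read_camera(name): name is "scene" or "side" or "wrist"; returns the picture (384x512x3 uint8, red, green, blue); there is no depth.
- env.camera_params(name): a dict with "mtx" (3x3 intrinsics, pixels), "T" (4x4, takes a point from camera to world coordinates). Camera axes: x right, y up, looking along -z (the intrinsics and any distortion apply to the point x, -y, -z); pixel columns grow to the right and rows downward; lengths in m; the calibration is good to about 2 mm. A picture is of the moment at which its call begins: read the wrist's pose just before it. camera_params takes no time and is no camera call; for the wrist camera it gives the pose at the moment of the call.
- env.sign_off(): hands the job in; it is judged then, once.
The state is a dict: "t": time; "q": joint angles; "qvel": joint speeds; "joint_efforts": joint torques, N m; "ee_pos": TCP position; "eef_rot": TCP orientation; "contact_force": force on the tool from outside, world axes, zero at the start; "ft_torque": the same for the moment, N m; "width": opening from 0.0 (shut) to 1.0 (fully open); "gripper_force": force on a finger pad.
Only numpy, scipy, OpenCV 4.12 (cv2) and the standard library are available. Lean on these libraries where they do the work, as an engineer would, in place of code of your own. Each camera call takes 0.05 s, during which the arm holds its last target. There are 200 camera calls.

## Task

Make the short squat bottle ready for transport in the metal caddy: pull the lock slide fully open by its upright grip, stand the bottle upright in the bay and let go, then push the slide home to its end stop so that the bottle is held between the cheeks. Finally turn the cam disc by its crank knob a full half turn clockwise, so that its hook holds the slide's bolt. Do not knock the bottles over and leave the tall one and the thin one where they stand.

Things in the scene. Friction and masses are not known exactly. Their poses are not given: they have to be found in the camera images.
- caddy: Aluminium plate fixed to the table, 12 mm thick, with bay, lock slide and cam on it. Origin on the table under the bay's centre; plate from x = -87 to +53 mm and y = -180 to +145 mm. +y: the slide closes; +x: back of the caddy. Along the front (x = -67 to -45 mm) run a rail and the slide's flat draw bar, under 25 mm above the table.
- bay (a point): Centre of the bay on the plate's top, 12 mm above the table; axes as the caddy. The bottle's foot goes here. At y = +25 mm is the face of a fixed grey cheek, 60 mm wide in x, top 57 mm above the table. Front and back have lips 8 mm high, inner faces at x = -30 and +30 mm (y = -30 to +25 mm): fingers closing along x have free room. On the -y side is the slide's moving cheek.
- keeper (a joint): Travel of the black lock slide along the caddy's +y, m: 0 = fully open stop, 0.075 = home end stop. Its cheek (50 mm wide, top 57 mm above the table) has its face at y = -98 mm open, -23 mm home, leaving 48 mm: it pushes a bottle that stands short along the floor. Starts part-way. Friction about 1.2 N, stays put. Home, the bolt at the end of its draw bar stands under the cam disc.
- grip (a point): Grip of the lock slide, an upright black ribbed tab 30 mm (caddy x) by 14 mm (caddy y). The point is on its centre line, 74 mm above the table; tab top 92 mm, shoe under it 26 mm above the table. It lies 50 mm on the -y side of the moving cheek's face and moves with the slide; axes as the caddy.
- cam (a joint): Angle of the cam disc, rad: 0 = open (knob toward the caddy's -x), grows clockwise seen from above, pi = locked stop (knob toward +x, having passed +y). Starts 0 to 0.25. Friction about 0.04 N m, stays put. Its hook takes the bolt if the slide is within 4 mm of home and draws it in; turned early, it keeps the bolt out.
- cam_axis (a point): Point on the cam disc's axis, fixed to the caddy, at the height of the point cam_knob; axes as the caddy. It lies at x = -52, y = +95 mm from the caddy's origin. The disc is steel, 60 mm in diameter, top 41 mm above the table.
- cam_knob (a point): Round upright crank knob on the cam disc, 14 mm in diameter, 22 mm off the axis. The point is on its centre line, 70 mm above the table; its top is 89 mm above the table. It spins freely on its own pin, so fingers that pinch it can keep their direction while they carry it round the axis.
- bottle_mid (a point): The short squat bottle: plain round, 44 mm in diameter, 90 mm tall with its narrower cap; straight sides up to about 60 mm, 0.08 kg more or less. The point is on its axis half-way up, 45 mm above its foot. Stands loose on the table among two other bottles; which bottle stands where varies.
- squat_bottle: The same squat bottle; origin at the centre of its foot.
- tall_bottle: A taller bottle, 46 mm in diameter, 125 mm tall: leave alone. Origin at the centre of its foot.
- thin_bottle: A thin bottle, 28 mm in diameter, 88 mm tall: leave alone. Origin at the centre of its foot.
Not all that is in view belongs to the job. Leave any green or orange look-alike of the squat_bottle alone.

How it is judged:
On the way, in this order (a step that is already met when the one before it is completed fails the run):
1. the lock slide is fully open (within 5 mm of its open stop) (value of joint keeper below 0.005 m), for 0.2 s.
2. the squat bottle stands upright in the bay, let go, with the slide still open (value of joint keeper below 0.02 m and x of squat_bottle in the frame of bay between -0.012 and 0.012 m and y of squat_bottle in the frame of bay between -0.04 and 0.008 m and z of squat_bottle in the frame of bay below 0.004 m and angle between squat_bottle's own z axis and vertical below 0.1 rad and contact force between the fingers and squat_bottle below 0.1 N), for 0.2 s.
3. the slide is home (within 4 mm of its end stop) with the bottle in the bay, the cam not yet turned (value of joint keeper above 0.071 m and value of joint cam below 0.8 rad and horizontal distance between squat_bottle and bay below 0.015 m), for 0.2 s.
At the end, for the whole second after the job is handed in: The cam disc stands within about 10 degrees (0.19 rad) of its locked stop, the slide within 2.5 mm of its home end stop, and the squat bottle stands upright (within 0.1 rad) and at rest on the floor of the bay, its axis within 15 mm of the bay's centre (value of joint cam above 2.95 rad and value of joint keeper above 0.0725 m and horizontal distance between squat_bottle and bay below 0.015 m and z of squat_bottle in the frame of bay below 0.004 m and angle between squat_bottle's own z axis and vertical below 0.1 rad and linear speed of squat_bottle below 0.02 m/s); the robot touches nothing.
It fails at once if the tall bottle is moved more than 30 mm (distance of tall_bottle from where it was at the start of the episode above 0.03 m).
It fails at once if the thin bottle is moved more than 30 mm (distance of thin_bottle from where it was at the start of the episode above 0.03 m).
It fails at once if the squat bottle is tipped beyond 0.6 rad (angle between squat_bottle's own z axis and vertical above 0.6 rad).
It also fails if it takes over 72 s, if anything falls off the work surface, if the arm or the gripper's body presses on something with over 40 N, if the wrist force passes 120 N, or if a joint passes its speed limit or range.

## Working session

There is one attempt and no reset: what is moved stays moved. The work goes in short steps, Python scripts to look and compute and a shell command to move; the robot and the scene stay as the last step left them, time stands still between calls to the robot, and variables do not carry over. Pictures are saved under pics/ and viewed, at most 10 in all, crops included, and the job is handed in when it is done.

```bash
ls; mkdir -p pics; python3 - <<'E'
from workcell import env
import cv2, numpy as np
s=env.get_state(); print(s['t'],s['ee_pos'],s['eef_rot'],s['width'])
for n in ("scene","side"):
    im=env.read_camera(n); cv2.imwrite(f"pics/{n}0.png",im[:,:,::-1])
    p=env.camera_params(n); print(n,np.round(p['mtx'],1).tolist(),np.round(p['T'],3).tolist(),[k for k in p])
E
```

```text
pics
0.0 [ 0.20813782 -0.58878369  0.22180968] [[ 9.42792013e-01  3.33380907e-01 -6.25053572e-04]
 [ 3.33381479e-01 -9.42790860e-01  1.47774873e-03]
 [-9.66415811e-05 -1.60159099e-03 -9.99998713e-01]] 0.9992598332872831
scene [[376.2, 0.0, 260.0], [0.0, 376.2, 194.2], [0.0, 0.0, 1.0]] [[-0.701, 0.309, -0.642, -0.151], [-0.713, -0.271, 0.647, 0.664], [0.027, 0.912, 0.41, 0.529], [0.0, 0.0, 0.0, 1.0]] ['mtx', 'T']
side [[480.6, 0.0, 255.3], [0.0, 480.6, 191.3], [0.0, 0.0, 1.0]] [[0.999, -0.026, 0.023, 0.541], [0.032, 0.422, -0.906, -1.097], [0.014, 0.906, 0.422, 0.585], [0.0, 0.0, 0.0, 1.0]] ['mtx', 'T']
```

View pics/scene0.png

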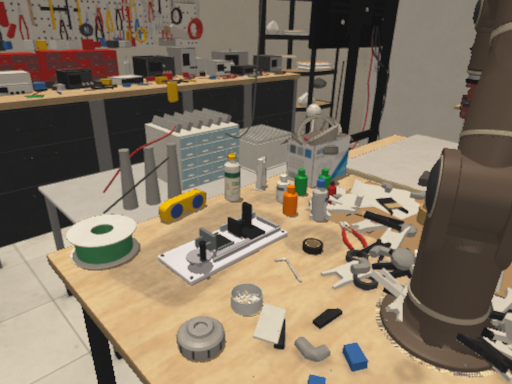

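View pics/side0.png

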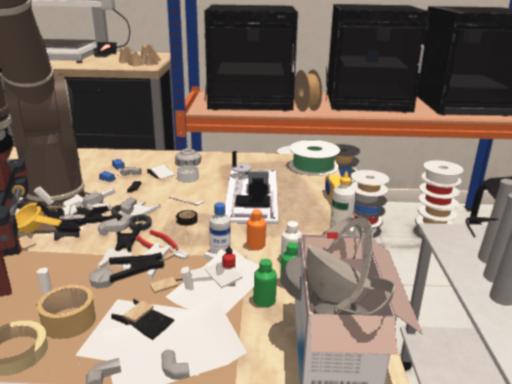

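```bash
python3 - <<'E'
import cv2, numpy as np
a=cv2.imread('pics/scene0.png')[145:285,150:350]; b=cv2.imread('pics/side0.png')[145:315,180:380]
a=cv2.resize(a,(800,560),interpolation=cv2.INTER_CUBIC);b=cv2.resize(b,(700,595),interpolation=cv2.INTER_CUBIC)
cv2.imwrite('pics/ca.png',a);cv2.imwrite('pics/cb.png',b)
E
```

```text
(no output)
```

View pics/ca.png

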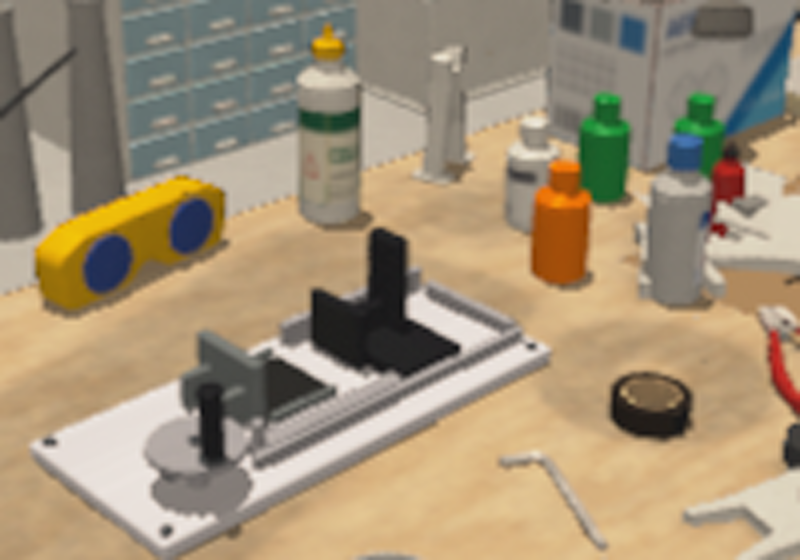

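View pics/cb.png

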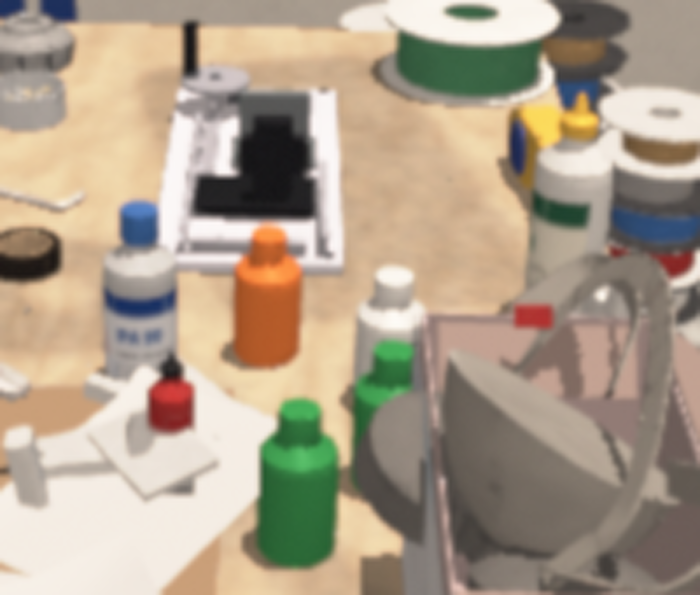

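```bash
cat > h.py <<'E'
import numpy as np, cv2
from workcell import env
def ray(n,uv,P=None):
    p=P or env.camera_params(n); K,T=np.array(p['mtx']),np.array(p['T'])
    d=np.linalg.inv(K)@np.array([uv[0],uv[1],1.]); d=T[:3,:3]@(d*[1,-1,-1]); return T[:3,3],d/np.linalg.norm(d)
def plane(n,uv,z,P=None):
    o,d=ray(n,uv,P); return o+d*(z-o[2])/d[2]
def tri(*nu):
    A=np.zeros((3,3));b=np.zeros(3);R=[ray(*x) for x in nu]
    for o,d in R:
        M=np.eye(3)-np.outer(d,d);A+=M;b+=M@o
    p=np.linalg.solve(A,b); return p,[np.linalg.norm((np.eye(3)-np.outer(d,d))@(p-o)) for o,d in R]
def proj(n,X,P=None):
    p=P or env.camera_params(n);T=np.array(p['T']);c=T[:3,:3].T@(np.array(X)-T[:3,3]);c=c*[1,-1,-1];u=np.array(p['mtx'])@c;return u[:2]/u[2]
E
python3 - <<'E'
from h import *
np.set_printoptions(precision=4,suppress=True)
a=lambda x,y:(x/4+150-.4,y/4+145-.4); b=lambda x,y:(x/3.5+180-.4,y/3.5+145-.4)
for k,p,q in [('white',(536,120),(396,272)),('blue',(686,140),(139,208)),('yellow',(328,30),(581,98)),('orange',(566,165),(268,231)),('red',(730,148),(170,360)),('green1',(608,98),(393,345)),('green2',(700,98),(300,405)),('knobtop',(211,386),(190,22)),('griptop',(388,234),(276,118))]:
    x,r=tri(('scene',a(*p)),('side',b(*q))); print(k,x,np.round(r,4))
for n,f,L in (('scene',a,[(32,447),(165,555),(550,350)]),('side',b,[(178,90),(157,265),(342,262),(338,90)])):
    for c in L: print(n,plane(n,f(*c),.012))
print('white foot',plane('scene',a(525,225),0))
E
```

```text
white [ 0.5975 -0.1932  0.0917] [0.0023 0.0023]
blue [ 0.4403 -0.1801  0.125 ] [0.0012 0.0012]
yellow [ 0.7195 -0.0782  0.1615] [0.0024 0.0024]
orange [ 0.5185 -0.1407  0.0913] [0.0012 0.0012]
red [ 0.4683 -0.2828  0.0817] [0.0001 0.0001]
green1 [ 0.5925 -0.2781  0.0913] [0.0021 0.0021]
green2 [ 0.5415 -0.3392  0.0902] [0.0012 0.0012]
knobtop [0.4413 0.2444 0.0901] [0.0006 0.0006]
griptop [0.519  0.0406 0.0913] [0.0013 0.0013]
scene [0.5609 0.2919 0.012 ]
scene [0.4209 0.2934 0.012 ]
scene [ 0.4288 -0.03    0.012 ]
side [0.4279 0.2828 0.012 ]
side [ 0.4385 -0.0429  0.012 ]
side [ 0.5705 -0.0307  0.012 ]
side [0.5701 0.2922 0.012 ]
white foot [ 0.5938 -0.1851  0.    ]
```

```bash
python3 -m crank '[60,15.5,31.5,0,0,0,-0.9,60,15.5,31.5,0,0,0,-0.9,60,15.5,31.5,0,0,0,-0.9,60,15.5,31.5,0,0,0,-0.9,60,15.5,31.5,0,0,0,-0.9,60,15.5,31.5,0,0,0,-0.9,60,15.5,31.5,0,0,0,-0.9,60,15.5,31.5,0,0,0,-0.9,60,15.5,31.5,0,0,0,-0.9,60,15.5,31.5,0,0,0,-0.9,60,15.5,31.5,0,0,0,-0.9,60,15.5,31.5,0,0,0,-0.9,60,15.5,31.5,0,0,0,-0.9,60,15.5,31.5,0,0,0,-0.9,60,15.5,31.5,0,0,0,-0.9,60,15.5,31.5,0,0,0,-0.9,60,15.5,31.5,0,0,0,-0.9,60,15.5,31.5,0,0,0,-0.9,60,15.5,31.5,0,0,0,-0.9,60,15.5,31.5,0,0,0,-0.9]' 20
python3 -m crank '[50,0,0,0,0,0,0,50,0,0,0,0,0,0]'
python3 - <<'E'
from h import *
P=env.camera_params('wrist'); im=env.read_camera('wrist'); cv2.imwrite('pics/w1.png',im[:,:,::-1])
print(np.round(P['T'],3).tolist(),np.round(P['mtx'],1).tolist())
for X in [(.519,.0406,.0915),(.4413,.2444,.09),(.597,-.193,.09)]: print(proj('wrist',X,P))
E
```

```text
t: 1.77
ee_pos: [0.5186, 0.0422, 0.2224]
eef_rot: [[1.0, 0.025, -0.0], [0.025, -1.0, -0.0], [-0.0, 0.0, -1.0]]
contact_force: [0.4, -0.3, 0.7]
width: 0.683
gripper_force: 0.0
t: 1.93
ee_pos: [0.5183, 0.0429, 0.2221]
eef_rot: [[1.0, 0.03, -0.001], [0.03, -1.0, 0.001], [-0.001, -0.001, -1.0]]
contact_force: [-0.8, -1.3, -0.3]
width: 0.582
gripper_force: 0.0
[[0.031, 0.963, 0.268, 0.591], [-1.0, 0.03, 0.008, 0.044], [-0.001, -0.268, 0.964, 0.384], [0.0, 0.0, 0.0, 1.0]] [[286.5, 0.0, 252.4], [0.0, 286.5, 191.3], [0.0, 0.0, 1.0]]
[253.98011481 183.32755842]
[ 70.50331993 244.62453005]
[492.32447653 113.63266527]
```

View pics/w1.png

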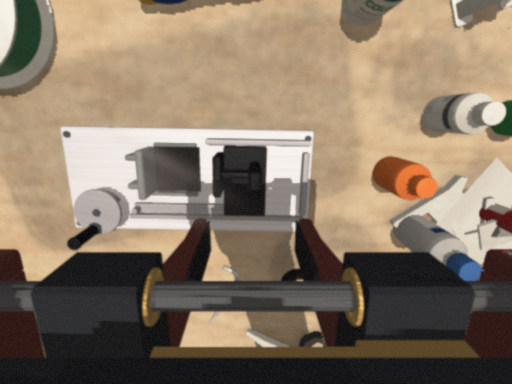

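```bash
python3 - <<'E'
from h import *
np.set_printoptions(precision=4,suppress=True)
im=cv2.imread('pics/w1.png').astype(int); P=env.camera_params('wrist')
m=((im.min(2)>150)&(im.max(2)-im.min(2)<28)).astype(np.uint8); m[:, :55]=0;m[:115]=0;m[236:]=0;m[:,325:]=0
ys,xs=np.nonzero(m); 
# top edge, left edge, right edge of the plate: extreme mask pixel per row/column, line fits
top=[(x,ys[xs==x].min()) for x in range(80,300,4) if (xs==x).any()]
rgt=[(xs[ys==y].max()+1,y) for y in range(136,215,3) if (ys==y).any()]
lft=[(xs[ys==y].min(),y) for y in range(136,185,3) if (ys==y).any()]
L={}
for k,p in (('top',top),('rgt',rgt),('lft',lft)):
    w=np.array([plane('wrist',q,.012,P)[:2] for q in p],np.float32); v=cv2.fitLine(w,cv2.DIST_HUBER,0,.01,.01).ravel(); L[k]=v; print(k,v,np.degrees(np.arctan2(v[1],v[0])))
def X(a,b):
    A=np.c_[a[:2],-b[:2]]; t=np.linalg.solve(A,b[2:]-a[2:]); return a[2:]+a[:2]*t[0]
c1,c2=X(L['top'],L['lft']),X(L['top'],L['rgt']); print(c1,c2,np.linalg.norm(c1-c2))
y=(c1-c2)/np.linalg.norm(c1-c2); x=np.array([y[1],-y[0]]); o=(c1+c2)/2-53e-3*x+17.5e-3*y
print('origin',o,'yaw',np.degrees(np.arctan2(x[1],x[0])),'axis',o-.052*x+.095*y)
print('squat cap',plane('wrist',(491,110),.09,P))
print('knob', plane('wrist',(76,243),.089,P))
# grip top darkest blob
print('grip y',[plane('wrist',q,.092,P) for q in ((246,183),(261,183),(254,160),(254,185))])
E
```

```text
top [ 0.01   -1.      0.5683  0.1234] -89.42729
rgt [ 0.1876 -0.9823  0.5193 -0.0098] -79.189156
lft [0.9999 0.0169 0.5269 0.2844] 0.97041005
[0.5667 0.2851] [ 0.5724 -0.2878] 0.5729515
origin [0.5164 0.0156] yaw 0.5727032 axis [0.4634 0.1101]
squat cap [ 0.5994 -0.1932  0.09  ]
knob [0.4432 0.2366 0.089 ]
grip y [array([0.5188, 0.047 , 0.092 ]), array([0.5193, 0.0312, 0.092 ]), array([0.5434, 0.0393, 0.092 ]), array([0.5169, 0.0385, 0.092 ])]
```

```bash
python3 -m crank '[45,0,-3,-27,0,0,0,45,0,0,-27,0,0,0,45,0,0,-27,0,0,0,45,0,0,-27,0,0,0,45,0,0,-27,0,0,0,45,0,0,-26,0,0,0,45,0,0,0,0,0,0,0,0,0,0,0,0,0,0,0,0,0,0,0,0,0,0,0,0,0,0,0,0,0,0,0,0,0,0,0,0]' 20
python3 - <<'E'
from h import *
im=env.read_camera('side');P=env.camera_params('side')
cv2.imwrite('pics/s2.png',cv2.resize(im[120:300,180:380,::-1],(660,594),interpolation=cv2.INTER_CUBIC))
E
```

```text
schema error: expected a multiple of 7 numbers
```

View pics/s2.png

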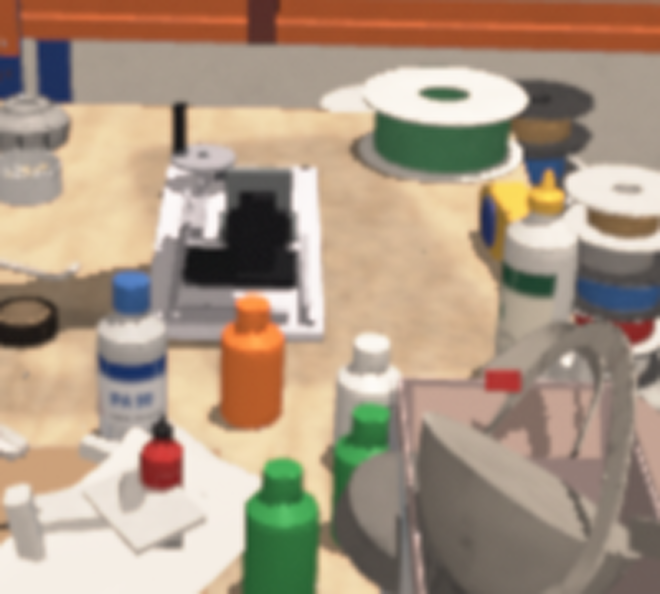

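```bash
python3 -m crank '[45,0,-3,-27,0,0,0,45,0,0,-27,0,0,0,45,0,0,-27,0,0,0,45,0,0,-27,0,0,0,45,0,0,-27,0,0,0,45,0,0,-26,0,0,0,45,0,0,0,0,0,0,0,0,0,0,0,0,0,0,0,0,0,0,0,0,0,0,0,0,0,0,0,0,0,0,0,0,0,0,0,0,0,0,0,0,0,0]' 20
```

```text
schema error: expected a multiple of 7 numbers
```

```bash
python3 -m crank '[45,0,-3,-27,0,0,0, 45,0,0,-27,0,0,0, 45,0,0,-27,0,0,0, 45,0,0,-27,0,0,0, 45,0,0,-27,0,0,0, 45,0,0,-26,0,0,0, 45,0,0,0,0,0,0, 5,0,0,0,0,0,0, 5,0,0,0,0,0,0, 5,0,0,0,0,0,0, 5,0,0,0,0,0,0, 5,0,0,0,0,0,0]' 20
```

```text
t: 3.03
ee_pos: [0.5192, 0.0379, 0.063]
eef_rot: [[1.0, 0.025, 0.003], [0.025, -1.0, 0.0], [0.003, -0.0, -1.0]]
contact_force: [-0.1, 2.1, 0.5]
width: 0.171
gripper_force: 0.6
```

```bash
python3 -m crank '[5,0,0,0,0,0,0, 5,0.1,-8,0,0,0,0, 5,0.1,-8,0,0,0,0, 5,0.1,-8,0,0,0,0, 5,0.1,-8,0,0,0,0, 5,0.1,-5,0,0,0,0, 5,0,0,0,0,0,0, 5,0,0,0,0,0,0]'
python3 -m crank '[5,0,-3,0,0,0,0, 5,0,-3,0,0,0,0, 5,0,0,0,0,0,0, 5,0,0,0,0,0,0]'
```

```text
t: 3.7
ee_pos: [0.5197, -0.0004, 0.0629]
eef_rot: [[1.0, 0.024, 0.002], [0.024, -1.0, -0.001], [0.002, 0.001, -1.0]]
contact_force: [-0.3, -0.6, 9.6]
width: 0.158
gripper_force: 20.0
t: 4.03
ee_pos: [0.5198, -0.0025, 0.0629]
eef_rot: [[1.0, 0.027, 0.003], [0.027, -1.0, 0.003], [0.003, -0.003, -1.0]]
contact_force: [-0.6, 8.9, 7.7]
width: 0.158
gripper_force: 20.0
```

```bash
python3 -m crank '[5,0,-3,0,0,0,0, 5,0,-2,0,0,0,0, 5,0,0,0,0,0,0, 5,0,0,0,0,0,0]'
```

```text
t: 4.37
ee_pos: [0.5198, -0.0028, 0.0627]
eef_rot: [[1.0, 0.031, 0.003], [0.031, -1.0, 0.008], [0.003, -0.008, -1.0]]
contact_force: [-1.0, 22.4, 4.8]
width: 0.157
gripper_force: 20.1
```

```bash
python3 -m crank '[5,0,5,0,0,0,0, 50,0,0,0,0,0,0, 50,0,0,0,0,0,0, 50,0,0,0,0,0,0, 50,0,0,10,0,0,0, 50,0,0,30,0,0,0, 60,0,0,35,0,0,0, 60,0,0,35,0,0,0, 60,0,0,35,0,0,0, 60,0,0,15,0,0,0]'
python3 -m crank '[87.8,6,-12,0,0,0,6.9, 87.8,6,-12,0,0,0,6.9, 87.8,6,-12,0,0,0,6.9, 87.8,6,-12,0,0,0,6.9, 87.8,6,-12,0,0,0,6.9, 87.8,6,-12,0,0,0,6.9, 87.8,6,-12,0,0,0,6.9, 87.8,6,-12,0,0,0,6.9, 87.8,6,-12,0,0,0,6.9, 87.8,6,-12,0,0,0,6.9, 87.8,6,-12,0,0,0,6.9, 87.8,6,-12,0,0,0,6.9, 87.8,0,0,0,0,0,5.5, 87.8,0,0,0,0,0,0, 87.8,0,0,0,0,0,0]'
python3 - <<'E'
from h import *
np.set_printoptions(precision=4,suppress=True)
print(env.get_state()['q'])
P=env.camera_params('wrist'); im=env.read_camera('wrist'); cv2.imwrite('pics/w3.png',im[:,:,::-1])
for X in [(.5975,-.193,.09),(.5975,-.193,.0),(.5185,-.141,.09),(.5925,-.278,.09)]: print(proj('wrist',X,P))
print('box corner',plane('scene',(313.5,186),0))
E
```

```text
t: 5.2
ee_pos: [0.5203, -0.0054, 0.2269]
eef_rot: [[1.0, 0.025, 0.006], [0.025, -1.0, -0.0], [0.006, 0.0, -1.0]]
contact_force: [1.1, -0.8, -0.8]
width: 0.682
gripper_force: 0.0
t: 6.45
ee_pos: [0.5904, -0.1496, 0.2219]
eef_rot: [[0.008, 1.0, -0.0], [1.0, -0.008, 0.0], [0.0, -0.0, -1.0]]
contact_force: [0.1, 0.1, -0.8]
width: 0.998
gripper_force: 0.0
[ 0.6314  0.4634 -0.6458  1.605   0.2956  1.1733 -0.087 ]
[258.8956 221.4676]
[257.4802 197.7885]
[183.5312 175.5487]
[254.6906 289.1335]
box corner [ 0.601  -0.3684  0.    ]
```

View pics/w3.png

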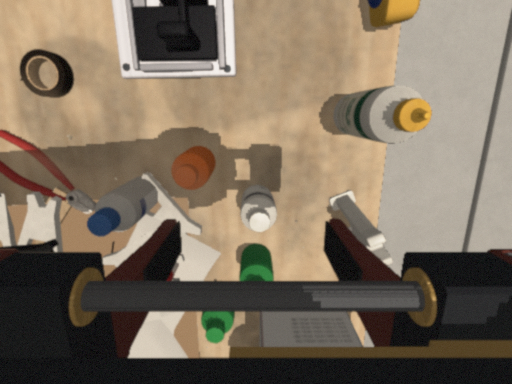

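```bash
python3 - <<'E'
from h import *
np.set_printoptions(precision=4,suppress=True)
P=env.camera_params('wrist')
print('cap',plane('wrist',(260,217.5),.09,P)); s=plane('scene',(260,189.5),0); print('stand foot',s, proj('wrist',s,P))
print('stand tri',tri(('scene',(262,157)),('wrist',(387,257)))) if 0 else None
for z in (0,.05,.1): print(z,plane('scene',(261,158),z),proj('wrist',plane('scene',(261,158),z),P),[plane('wrist',q,z,P) for q in ((342,197),(388,255))])
E
```

```text
cap [ 0.5988 -0.1881  0.09  ]
stand foot [ 0.7063 -0.199   0.    ] [334.8309 201.5978]
0 [ 0.9488 -0.4437  0.    ] [472.9676 343.7457] [array([ 0.7158, -0.1923,  0.    ]), array([ 0.7909, -0.2825,  0.    ])]
0.05 [ 0.8448 -0.339   0.05  ] [439.2209 309.7361] [array([ 0.6996, -0.1773,  0.05  ]), array([ 0.7649, -0.2557,  0.05  ])]
0.1 [ 0.7409 -0.2343  0.1   ] [389.2195 259.3451] [array([ 0.6834, -0.1623,  0.1   ]), array([ 0.7389, -0.229 ,  0.1   ])]
```

```bash
python3 -m crank '[87.8,4,-20,0,0,0,0, 87.8,4,-20,0,0,0,0, 87.8,0,0,-20,0,0,0, 87.8,0,0,-25,0,0,0, 87.8,0,0,-25,0,0,0, 87.8,0,0,-25,0,0,0, 87.8,0,0,-25,0,0,0, 87.8,0,0,-25,0,0,0, 87.8,0,0,-25,0,0,0, 87.8,0,0,-20,0,0,0, 87.8,0,0,0,0,0,0, 87.8,0,0,0,0,0,0]'
python3 - <<'E'
from h import *
P=env.camera_params('wrist'); im=env.read_camera('wrist'); cv2.imwrite('pics/w4.png',im[:,:,::-1])
E
```

```text
t: 7.5
ee_pos: [0.5982, -0.1886, 0.0314]
eef_rot: [[0.005, 1.0, -0.002], [1.0, -0.005, 0.001], [0.001, -0.002, -1.0]]
contact_force: [1.5, -0.2, 0.9]
width: 1.0
gripper_force: 0.0
```

View pics/w4.png

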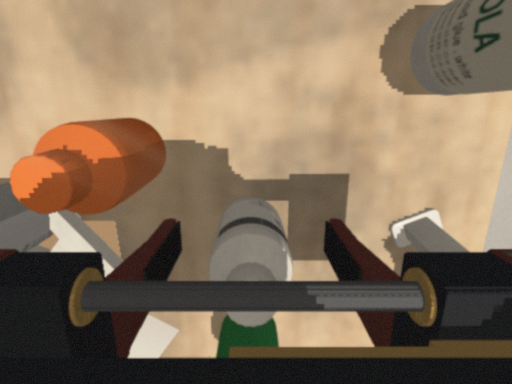

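```bash
python3 -m crank '[40,0,0,0,0,0,0, 40,0,0,0,0,0,0, 35,0,0,0,0,0,0, 35,0,0,0,0,0,0, 35,0,0,0,0,0,0, 35,0,0,0,0,0,0, 35,0,0,0,0,0,0]' 15
python3 -m crank '[35,0,0,5,0,0,0, 35,0,0,10,0,0,0, 35,0,0,15,0,0,0, 35,0,0,20,0,0,0, 35,0,0,20,0,0,0, 35,0,0,20,0,0,0, 35,0,0,20,0,0,0, 35,0,0,20,0,0,0, 35,0,0,10,0,0,0, 35,0,0,0,0,0,0]'
```

```text
t: 8.13
ee_pos: [0.5987, -0.1893, 0.0318]
eef_rot: [[0.004, 1.0, -0.0], [1.0, -0.004, -0.0], [-0.0, -0.0, -1.0]]
contact_force: [-1.1, -1.0, 0.8]
width: 0.508
gripper_force: 0.4
t: 8.97
ee_pos: [0.6002, -0.1894, 0.1748]
eef_rot: [[0.004, 1.0, 0.004], [1.0, -0.004, -0.001], [-0.001, 0.004, -1.0]]
contact_force: [0.1, 0.3, -0.4]
width: 0.492
gripper_force: 15.0
```

```bash
python3 -m crank '[35,-3,12,0,0,0,0.2, 35,-6,23.4,0,0,0,0.2, 35,-6,23.4,0,0,0,0.2, 35,-6,23.4,0,0,0,0.2, 35,-6,23.4,0,0,0,0.2, 35,-6,23.4,0,0,0,0, 35,-6,23.4,0,0,0,0, 35,-6,23.4,0,0,0,0, 35,-6,23.4,0,0,0,0, 35,-6,23.4,0,0,0,0, 35,-6,23.4,0,0,0,0, 35,-6,23.4,0,0,0,0, 35,-6,23.4,0,0,0,0, 35,-6,23.4,0,0,0,0, 35,-3,11.4,0,0,0,0, 35,0,0,0,0,0,0]'
python3 -m crank '[35,0,0,-20,0,0,0, 35,0,0,-25,0,0,0, 35,0,0,-25,0,0,0, 35,0,0,-25,0,0,0, 35,0,0,-15,0,0,0, 35,0,0,-10,0,0,0, 35,0,0,0,0,0,0]'
python3 - <<'E'
from h import *
im=env.read_camera('scene'); cv2.imwrite('pics/s5.png',cv2.resize(im[150:290,150:320,::-1],(704,580),interpolation=cv2.INTER_CUBIC))
E
```

```text
t: 10.3
ee_pos: [0.5128, 0.1417, 0.1709]
eef_rot: [[-0.019, 1.0, -0.002], [1.0, 0.019, 0.001], [0.001, -0.002, -1.0]]
contact_force: [-0.6, 0.7, -1.2]
width: 0.489
gripper_force: 15.0
t: 10.88
ee_pos: [0.5135, 0.1367, 0.0493]
eef_rot: [[-0.013, 1.0, -0.004], [1.0, 0.013, -0.001], [-0.001, -0.004, -1.0]]
contact_force: [0.1, 0.6, -0.0]
width: 0.49
gripper_force: 15.0
```

View pics/s5.png

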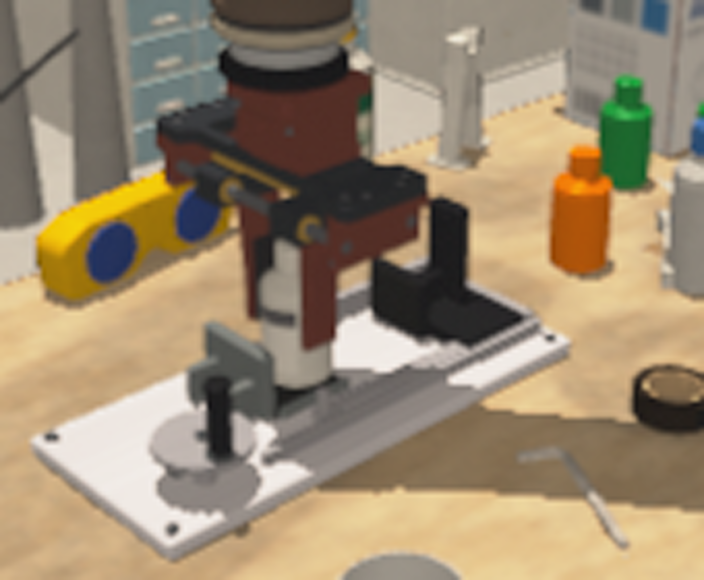

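```bash
python3 -m crank '[35,2,0,-2,0,0,0, 35,0,0,-1.5,0,0,0, 35,0,0,-1,0,0,0, 35,0,0,0,0,0,0, 35,0,0,0,0,0,0]'
```

```text
t: 11.35
ee_pos: [0.517, 0.1383, 0.0476]
eef_rot: [[-0.013, 1.0, 0.001], [1.0, 0.013, 0.0], [0.0, 0.001, -1.0]]
contact_force: [-0.9, 0.9, -0.7]
width: 0.492
gripper_force: 15.0
```

```bash
python3 -m crank '[35,0,0,-1.5,0,0,0, 35,0,0,-1,0,0,0, 35,0,0,0,0,0,0, 35,0,0,0,0,0,0]'; python3 -m crank '[35,0,0,-1,0,0,0, 35,0,0,0,0,0,0]'
```

```text
t: 11.68
ee_pos: [0.5167, 0.1383, 0.0446]
eef_rot: [[-0.013, 1.0, -0.0], [1.0, 0.013, -0.0], [-0.0, -0.0, -1.0]]
contact_force: [0.3, 0.0, -0.9]
width: 0.492
gripper_force: 15.0
t: 11.85
ee_pos: [0.5169, 0.1384, 0.0437]
eef_rot: [[-0.014, 1.0, 0.0], [1.0, 0.014, -0.0], [-0.0, 0.0, -1.0]]
contact_force: [0.5, 0.1, 0.7]
width: 0.491
gripper_force: 15.0
```

```bash
python3 -m crank '[35,0,0,-1,0,0,0, 35,0,0,0,0,0,0]'; python3 -m crank '[35,0,0,-0.7,0,0,0, 35,0,0,0,0,0,0]'
```

```text
t: 12.02
ee_pos: [0.5169, 0.1384, 0.0436]
eef_rot: [[-0.013, 1.0, 0.001], [1.0, 0.013, -0.001], [-0.001, 0.001, -1.0]]
contact_force: [-2.4, -1.3, 11.3]
width: 0.494
gripper_force: 15.0
t: 12.18
ee_pos: [0.517, 0.1385, 0.0434]
eef_rot: [[-0.014, 1.0, 0.001], [1.0, 0.014, -0.001], [-0.001, 0.001, -1.0]]
contact_force: [-4.7, -2.1, 17.3]
width: 0.493
gripper_force: 15.1
```

```bash
python3 -m crank '[35,0,0,1.5,0,0,0, 48,0,0,0,0,0,0, 52,0,0,0,0,0,0, 60,0,0,0,0,0,0, 70,0,0,0,0,0,0, 75,0,0,0,0,0,0, 75,0,0,0,0,0,0, 75,0,0,0,0,0,0]'
python3 -m crank '[75,0,0,10,0,0,0, 75,0,0,20,0,0,0, 75,0,0,30,0,0,0, 75,0,0,35,0,0,0, 75,0,0,35,0,0,0, 75,0,0,20,0,0,0, 75,0,0,0,0,0,0]'
```

```text
t: 12.85
ee_pos: [0.5167, 0.1383, 0.0434]
eef_rot: [[-0.013, 1.0, -0.0], [1.0, 0.013, 0.0], [0.0, -0.0, -1.0]]
contact_force: [-0.6, -0.4, 0.1]
width: 0.853
gripper_force: 0.0
t: 13.43
ee_pos: [0.519, 0.1396, 0.1989]
eef_rot: [[-0.014, 1.0, 0.008], [1.0, 0.014, 0.002], [0.001, 0.008, -1.0]]
contact_force: [-0.3, 0.1, 0.8]
width: 0.856
gripper_force: 0.0
```

```bash
python3 -m crank '[50,0,-11,0,0,0,-6.9, 50,0,-11,0,0,0,-6.9, 50,0,-11,0,0,0,-6.9, 50,0,-11,0,0,0,-6.9, 50,0,-11,0,0,0,-6.9, 50,0,-11,0,0,0,-6.9, 50,0,-11,0,0,0,-6.9, 50,0,-11,0,0,0,-6.9, 50,0,-11,0,0,0,-6.9, 50,0,-11,0,0,0,-6.9, 50,0,-11,0,0,0,-6.9, 50,0,-11,0,0,0,-6.9, 50,0,-9,0,0,0,-6.9, 50,0,0,0,0,0,0, 50,0,0,0,0,0,0]'
python3 - <<'E'
from h import *
np.set_printoptions(precision=4,suppress=True)
s=env.get_state(); print(s['ee_pos'],s['eef_rot'][:,0])
P=env.camera_params('wrist'); im=env.read_camera('wrist'); cv2.imwrite('pics/w6.png',im[:,:,::-1])
for X in [(.519,-.003,.092),(.517,.138,.102),(.44,.242,.089)]: print(proj('wrist',X,P))
import pickle; pickle.dump(P,open('w6.pkl','wb'))
E
```

```text
t: 14.68
ee_pos: [0.5165, -0.0026, 0.1934]
eef_rot: [[1.0, 0.022, -0.0], [0.022, -1.0, -0.0], [-0.0, 0.0, -1.0]]
contact_force: [0.6, -0.4, -0.1]
width: 0.57
gripper_force: 0.0
[ 0.5165 -0.0026  0.1934] [ 0.9998  0.0217 -0.0004]
[252.0492 188.9062]
[ 98.2505 190.4519]
[ 12.5485 256.9737]
```

View pics/w6.png

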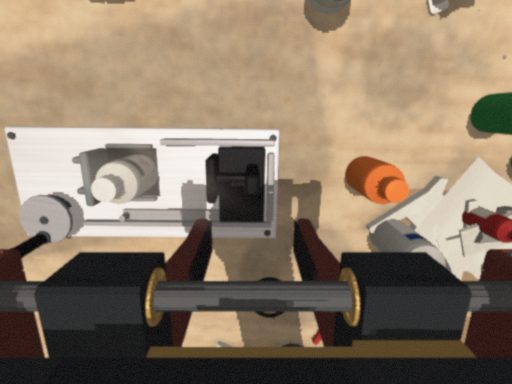

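```bash
python3 -m crank '[50,1,0,-22,0,0,-0.2, 50,1,0,-25,0,0,-0.2, 50,0,0,-25,0,0,0, 50,0,0,-25,0,0,0, 50,0,0,-25,0,0,0, 50,0,0,-9,0,0,0, 50,0,0,0,0,0,0, 5,0,0,0,0,0,0, 5,0,0,0,0,0,0, 5,0,0,0,0,0,0, 5,0,0,0,0,0,0, 5,0,0,0,0,0,0, 5,0,0,0,0,0,0]' 20
```

```text
t: 15.82
ee_pos: [0.5191, -0.0024, 0.0631]
eef_rot: [[1.0, 0.012, 0.001], [0.012, -1.0, 0.0], [0.001, -0.0, -1.0]]
contact_force: [0.4, 6.5, 3.7]
width: 0.162
gripper_force: 19.9
```

```bash
python3 -m crank '[5,0,4,0,0,0,0, 5,-0.1,8,0,0,0,0, 5,-0.1,8,0,0,0,0, 5,-0.1,8,0,0,0,0, 5,-0.1,8,0,0,0,0, 5,-0.1,8,0,0,0,0, 5,-0.1,6,0,0,0,0, 5,-0.1,3,0,0,0,0, 5,-0.1,2.5,0,0,0,0, 5,-0.1,2.5,0,0,0,0, 5,-0.1,2.5,0,0,0,0, 5,-0.1,2.5,0,0,0,0, 5,0,2.5,0,0,0,0, 5,0,2.5,0,0,0,0, 5,0,0,0,0,0,0, 5,0,0,0,0,0,0]'
```

```text
t: 17.15
ee_pos: [0.5184, 0.0657, 0.0631]
eef_rot: [[1.0, 0.012, 0.002], [0.012, -1.0, 0.0], [0.002, -0.0, -1.0]]
contact_force: [0.9, 0.2, 4.2]
width: 0.156
gripper_force: 20.0
```

```bash
python3 -m crank '[5,0,2.5,0,0,0,0, 5,0,2,0,0,0,0, 5,0,0,0,0,0,0]'; python3 -m crank '[5,0,1.5,0,0,0,0, 5,0,1.5,0,0,0,0, 5,0,0,0,0,0,0, 5,0,0,0,0,0,0]'
```

```text
t: 17.4
ee_pos: [0.5184, 0.07, 0.0631]
eef_rot: [[1.0, 0.012, 0.001], [0.012, -1.0, -0.0], [0.001, 0.0, -1.0]]
contact_force: [0.2, 0.9, 6.3]
width: 0.161
gripper_force: 20.0
t: 17.73
ee_pos: [0.5183, 0.0727, 0.0631]
eef_rot: [[1.0, 0.011, 0.001], [0.011, -1.0, -0.0], [0.001, 0.0, -1.0]]
contact_force: [0.2, -1.0, 6.0]
width: 0.159
gripper_force: 20.0
```

```bash
python3 -m crank '[5,0,1.5,0,0,0,0, 5,0,1,0,0,0,0, 5,0,0,0,0,0,0, 5,0,0,0,0,0,0]'; python3 -m crank '[5,0,1.5,0,0,0,0, 5,0,1.5,0,0,0,0, 5,0,0,0,0,0,0, 5,0,0,0,0,0,0]'
```

```text
t: 18.07
ee_pos: [0.5184, 0.0728, 0.0631]
eef_rot: [[1.0, 0.01, 0.001], [0.01, -1.0, -0.003], [0.001, 0.003, -1.0]]
contact_force: [-0.0, -8.2, 9.0]
width: 0.156
gripper_force: 20.0
t: 18.4
ee_pos: [0.5183, 0.0729, 0.0632]
eef_rot: [[1.0, 0.008, 0.0], [0.008, -1.0, -0.006], [0.0, 0.006, -1.0]]
contact_force: [-0.1, -15.3, 10.8]
width: 0.158
gripper_force: 20.0
```

```bash
python3 -m crank '[5,0,-2.5,0,0,0,0, 20,0,0,0,0,0,0, 30,0,0,0,0,0,0, 45,0,0,0,0,0,0, 45,0,0,0,0,0,0, 45,0,0,10,0,0,0, 45,0,0,25,0,0,0, 45,0,0,35,0,0,0, 45,0,0,35,0,0,0, 45,0,0,25,0,0,0, 45,0,0,0,0,0,0]'
python3 -m crank '[45,-9,20,0,0,0,0, 45,-9,21,0,0,0,0, 45,-9,21,0,0,0,0, 45,-9,21,0,0,0,0, 45,-10,21,0,0,0,0, 45,-10,21,0,0,0,0, 45,-10,22,0,0,0,0, 45,-10,22,0,0,0,0, 45,0,0,0,0,0,0, 45,0,0,0,0,0,0]'
python3 - <<'E'
from h import *
np.set_printoptions(precision=4,suppress=True)
P=env.camera_params('wrist'); im=env.read_camera('wrist'); cv2.imwrite('pics/w7.png',im[:,:,::-1])
g=im.astype(int); m=((g.max(2)<60)).astype(np.uint8); m[235:]=0
n,l,st,c=cv2.connectedComponentsWithStats(m)
for i in range(1,n):
    if st[i,4]>25: print(st[i],c[i],plane('wrist',c[i],.089,P))
k=((g.min(2)>60)&(g.max(2)-g.min(2)<25)).astype(np.uint8)
for X in [(.4413,.2444,.089),(.4413,.2444,.041),(.4623,.240,.041),(.516,.146,.102)]: print(proj('wrist',X,P))
ci=cv2.HoughCircles(cv2.medianBlur(cv2.cvtColor(im,cv2.COLOR_RGB2GRAY),3),cv2.HOUGH_GRADIENT,1.5,60,param1=100,param2=25,minRadius=22,maxRadius=55)
if ci is not None:
    for q in ci[0][:6]: print(q,plane('wrist',q[:2],.041,P),plane('wrist',q[:2],.102,P))
E
```

```text
t: 19.32
ee_pos: [0.5204, 0.0771, 0.1985]
eef_rot: [[1.0, 0.012, 0.009], [0.012, -1.0, 0.001], [0.009, -0.001, -1.0]]
contact_force: [0.4, -0.4, 0.5]
width: 0.511
gripper_force: 0.0
t: 20.15
ee_pos: [0.4407, 0.2461, 0.1924]
eef_rot: [[1.0, 0.015, -0.0], [0.015, -1.0, 0.0], [-0.0, -0.0, -1.0]]
contact_force: [0.8, -0.9, -0.3]
width: 0.514
gripper_force: 0.0
[131   0  29   3  51] [145.6863   0.5098] [0.5996 0.3346 0.089 ]
[ 327   81  131   83 4822] [403.8768 121.1354] [0.508  0.1101 0.089 ]
[331  83  28  13 164] [339.8902  87.5427] [0.5356 0.1705 0.089 ]
[311  84  10  55 250] [315.904 110.824] [0.5157 0.1899 0.089 ]
[334 106   7  21  31] [336.129  116.0323] [0.5115 0.1715 0.089 ]
[  0 160   8  27 121] [  2.2645 173.5124] [0.4539 0.4821 0.089 ]
[247 174  16  24 268] [254.4664 185.9552] [0.4456 0.2435 0.089 ]
[  0 204  41  31 579] [ 19.5993 217.3765] [0.4098 0.4746 0.089 ]
[290 219  21  16 262] [298.8244 227.6641] [0.4034 0.1985 0.089 ]
[195 222  21  13 164] [206.311 230.061] [0.3993 0.2908 0.089 ]
[446 231  25   4  75] [458.08   232.7867] [0.4005 0.0386 0.089 ]
[253.434  190.2836]
[253.2792 179.0087]
[257.5949 160.5029]
[370.9159 111.2576]
[258.75 158.25  27.25] [0.4648 0.2388 0.041 ] [0.4744 0.2403 0.102 ]
[387.75 116.25  54.1 ] [0.5117 0.1032 0.041 ] [0.5121 0.1311 0.102 ]
[303.75 116.25  54.1 ] [0.5103 0.1921 0.041 ] [0.511  0.2027 0.102 ]
[444.75 221.25  54.1 ] [0.3943 0.0197 0.041 ] [0.4176 0.0638 0.102 ]
[359.25 213.75  50.8 ] [0.402  0.1207 0.041 ] [0.4237 0.1452 0.102 ]
[204.75 306.75  50.8 ] [0.2729 0.3036 0.041 ] [0.3198 0.2925 0.102 ]
```

```bash
python3 -m crank '[40,0.5,-2,-26,0,0,0, 40,0,0,-28,0,0,0, 40,0,0,-28,0,0,0, 40,0,0,-28,0,0,0, 40,0,0,-20,0,0,0, 40,0,0,-6,0,0,0, 40,0,0,0,0,0,0, 40,0,0,0,0,0,0]'
python3 -m crank '[5,0,0,0,0,0,0, 5,0,0,0,0,0,0, 5,0,0,0,0,0,0, 5,0,0,0,0,0,0, 5,0,0,0,0,0,0, 5,0,0,0,0,0,0]' 20
```

```text
t: 20.87
ee_pos: [0.4428, 0.2424, 0.057]
eef_rot: [[1.0, 0.011, 0.0], [0.011, -1.0, -0.0], [0.0, 0.0, -1.0]]
contact_force: [-0.3, 0.3, 0.4]
width: 0.456
gripper_force: 0.0
t: 21.37
ee_pos: [0.4427, 0.2435, 0.0572]
eef_rot: [[1.0, 0.012, 0.001], [0.012, -1.0, 0.001], [0.001, -0.001, -1.0]]
contact_force: [-1.5, 0.6, 7.1]
width: 0.152
gripper_force: 20.0
```

```bash
python3 -m crank '[5,1.25,4.21,0,0,0,0, 5,2.07,3.88,0,0,0,0, 5,2.79,3.39,0,0,0,0, 5,3.41,2.76,0,0,0,0, 5,0,0,0,0,0,0, 5,0,0,0,0,0,0]'
```

```text
t: 21.87
ee_pos: [0.4518, 0.258, 0.0572]
eef_rot: [[1.0, 0.012, 0.001], [0.012, -1.0, 0.001], [0.001, -0.001, -1.0]]
contact_force: [-1.9, 2.2, 6.9]
width: 0.158
gripper_force: 20.0
```

```bash
python3 -m crank '[5,3.9,2.03,0,0,0,0, 5,4.22,1.22,0,0,0,0, 5,4.38,0.36,0,0,0,0, 5,4.36,-0.53,0,0,0,0, 5,0,0,0,0,0,0, 5,0,0,0,0,0,0]'
```

```text
t: 22.37
ee_pos: [0.4691, 0.2616, 0.0572]
eef_rot: [[1.0, 0.012, 0.002], [0.012, -1.0, 0.002], [0.002, -0.002, -1.0]]
contact_force: [-0.3, 2.4, 4.8]
width: 0.162
gripper_force: 20.0
```

```bash
python3 -m crank '[5,4.17,-1.38,0,0,0,0, 5,3.82,-2.18,0,0,0,0, 5,3.31,-2.88,0,0,0,0, 5,2.66,-3.5,0,0,0,0, 5,0,0,0,0,0,0, 5,0,0,0,0,0,0]'; python3 -m crank '[5,1.92,-3.95,0,0,0,0, 5,1.09,-4.26,0,0,0,0, 5,0,0,0,0,0,0, 5,0,0,0,0,0,0]'
```

```text
t: 22.87
ee_pos: [0.4838, 0.2507, 0.0572]
eef_rot: [[1.0, 0.012, 0.002], [0.012, -1.0, 0.001], [0.002, -0.001, -1.0]]
contact_force: [0.4, 1.9, 6.4]
width: 0.157
gripper_force: 20.0
t: 23.2
ee_pos: [0.4865, 0.2416, 0.0571]
eef_rot: [[1.0, 0.011, 0.002], [0.011, -1.0, 0.0], [0.002, -0.0, -1.0]]
contact_force: [0.5, 0.9, 8.1]
width: 0.157
gripper_force: 20.0
```

Now push in −y until the stop is felt.

```bash
python3 -m crank '[5,0,-2,0,0,0,0, 5,0,-1,0,0,0,0, 5,0,0,0,0,0,0, 5,0,0,0,0,0,0]'; python3 -m crank '[5,0,-1.5,0,0,0,0, 5,0,0,0,0,0,0, 5,0,0,0,0,0,0]';  python3 -m crank '[5,0,-1.5,0,0,0,0, 5,0,0,0,0,0,0, 5,0,0,0,0,0,0]'
```

```text
t: 23.53
ee_pos: [0.4865, 0.2401, 0.0572]
eef_rot: [[1.0, 0.012, 0.002], [0.012, -1.0, 0.002], [0.002, -0.002, -1.0]]
contact_force: [1.2, 5.0, 5.7]
width: 0.157
gripper_force: 20.0
t: 23.78
ee_pos: [0.4865, 0.2398, 0.0572]
eef_rot: [[1.0, 0.013, 0.002], [0.013, -1.0, 0.004], [0.003, -0.004, -1.0]]
contact_force: [0.7, 7.7, 2.9]
width: 0.162
gripper_force: 20.0
t: 24.03
ee_pos: [0.4865, 0.2395, 0.0573]
eef_rot: [[1.0, 0.013, 0.003], [0.013, -1.0, 0.006], [0.003, -0.006, -1.0]]
contact_force: [0.9, 10.5, 1.3]
width: 0.158
gripper_force: 20.0
```

```bash
python3 -m crank '[5,0,2.5,0,0,0,0, 20,0,0,0,0,0,0, 30,0,0,0,0,0,0, 45,0,0,0,0,0,0, 45,0,0,0,0,0,0, 45,0,0,8,0,0,0, 45,0,0,20,0,0,0, 45,0,0,35,0,0,0, 45,0,0,35,0,0,0, 45,0,0,35,0,0,0, 45,0,0,35,0,0,0, 45,0,0,0,0,0,0, 45,0,0,0,0,0,0]'
python3 - <<'E'
from h import *
np.set_printoptions(precision=4,suppress=True)
P=env.camera_params('wrist'); im=env.read_camera('wrist'); cv2.imwrite('pics/w8.png',im[:,:,::-1])
g=im.astype(int); m=(g.max(2)<60).astype(np.uint8); m[240:]=0
n,l,st,c=cv2.connectedComponentsWithStats(m)
for i in range(1,n):
    if st[i,4]>80: print('dark',st[i],c[i])
for k,X in dict(knob_locked=(.485,.240,.089),knob_open=(.441,.240,.089),grip=(.518,.073,.092),captop=(.516,.146,.102)).items(): print(k,proj('wrist',X,P))
m=((g.min(2)>150)&(g.max(2)-g.min(2)<40)).astype(np.uint8); u=proj('wrist',(.516,.146,.102),P).astype(int)
print(g[u[1]-20:u[1]+21:5,u[0]-24:u[0]+25:4].mean(2).astype(int))
E
```

```text
t: 25.12
ee_pos: [0.4865, 0.2387, 0.227]
eef_rot: [[1.0, 0.011, 0.004], [0.011, -1.0, 0.001], [0.004, -0.001, -1.0]]
contact_force: [-0.4, 0.5, -0.6]
width: 0.513
gripper_force: 0.0
dark [ 311  124  107   70 3610] [374.987  155.5119]
dark [299 138   4  35  94] [300.6489 153.7447]
dark [311 159  14  12  99] [315.6364 166.202 ]
dark [  0 162  16  38 353] [  6.1133 182.0113]
dark [246 171  12  25 223] [251.3543 182.6054]
dark [  0 213  48  27 575] [ 25.8748 227.3496]
dark [290 219  23  21 366] [299.3306 230.5246]
dark [192 221  24  19 265] [205.4604 233.166 ]
knob_locked [250.6534 184.2242]
knob_open [250.2333 222.3997]
grip [411.531  156.0479]
captop [344.1735 158.558 ]
[[ 90  73 136 197 210 213 211 214 135  38  34  35  37]
 [ 68 157 204 211 211 215 207 211 207 166  27  31  42]
 [117 204 207 197 120 159 236 234 219 201  39  22  19]
 [146 201 200 112 156 238 237 230 224 222  53  30  28]
 [144 190 194 107 214 231 228 228 226 224  31  30  32]
 [ 88 187 186 132 148 224 220 221 223 146  29  32  32]
 [ 10  86 187 184 173 171 197 201 107  30  29  30  36]
 [124 123 123 133 156 162 140 122  27  29  32  27  29]
 [231 231 232 232 232 233 234 115  34  28  33  32  34]]
```

```bash
python3 -m crank '[45,0,0,0,0,0,0, 45,0,0,0,0,0,0, 45,0,0,0,0,0,0, 45,0,0,0,0,0,0, 45,0,0,0,0,0,0]'
python3 - <<'E'
from h import *
np.set_printoptions(precision=4,suppress=True)
P=env.camera_params('wrist'); im=env.read_camera('wrist')
g=im.astype(int); m=(g.max(2)<60).astype(np.uint8); m[240:]=0
n,l,st,c=cv2.connectedComponentsWithStats(m)
for i in range(1,n):
    if st[i,4]>80 and 235<c[i][0]<265: print('knob',st[i],c[i])
ci=cv2.HoughCircles(cv2.medianBlur(cv2.cvtColor(im,cv2.COLOR_RGB2GRAY),3),cv2.HOUGH_GRADIENT,1.5,60,param1=100,param2=25,minRadius=20,maxRadius=40)
for q in ci[0][:4]: print('disc',q,plane('wrist',q[:2],.041,P))
print(proj('wrist',(.485,.240,.089),P))
w=((g.min(2)>205)&(g.max(2)-g.min(2)<40)).astype(np.uint8)[135:185,320:375]
print('cap',cv2.moments(w,True)['m10']/w.sum()+320)
E
```

```text
t: 25.58
ee_pos: [0.4853, 0.2384, 0.2238]
eef_rot: [[1.0, 0.012, -0.001], [0.012, -1.0, -0.0], [-0.001, 0.0, -1.0]]
contact_force: [-0.3, -0.5, 0.1]
width: 0.514
gripper_force: 0.0
knob [245 170  12  25 231] [250.7273 181.1299]
disc [251.25 189.75  24.05] [0.4647 0.2388 0.041 ]
disc [323.25 141.75  39.05] [0.5251 0.1536 0.041 ]
disc [339.75 222.75  30.65] [0.4221 0.1242 0.041 ]
disc [188.25 287.25  30.8 ] [0.3245 0.3238 0.041 ]
[250.1611 183.1847]
cap 342.582
```

```bash
python3 -c "
from workcell import env
print(env.sign_off())"
```

```text
the job is handed in; nothing more can be done
None
```

I handed the job in at about 25.6 s of robot time; no verdict came back. The slide went fully open, the squat bottle stands in the bay, and the slide is home after 75.7 mm of travel. The cam was turned clockwise until I felt its locked stop, and the arm is clear of everything.

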